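Give four storage jars their own lids back

ROBOT

A 6-joint arm with a two-finger parallel gripper is mounted at the origin on a cart in front of the work surface, level with it; the furniture and walls round the work are solid. World frame = base frame: x ahead of the robot, y to its left, z up, the work surface at z = 0. Lengths are in m, angles in rad, forces in N, time in s.
With the tool pointing down it reaches from about 0.325 to 1 m from the base axis. Payload 5.1 kg.
Tool frame: the origin (TCP) lies on the centre line of the jaws, within the pads' length; the fingertips stand 8 mm ahead of it and the grasp point (between the pads) lies 11 mm behind it (robot.tip_reach is the distance from the TCP to the fingertips, in m); z points along the fingers, x is the direction in which the jaws open and shut, and the axes are right-handed (so a half turn about z gives the same grasp; the last joint's range is limited). The gripper opens to 85 mm and grips with 20 to 120 N. Pads are 22 mm wide; open, the fingers measure 114 mm over their backs; the gripper's body (76 mm by 85 mm) begins 54 mm behind the grasp point. The pads swing forward as they close: fully open they stand 13 mm farther back than shut.
Start: joints at [1.139, 0.124, 1.65, -0, 1.367, -0.083], TCP at [0.222, 0.611, 0.239] pointing down, gripper open.
Joint ranges: [-2.61, 2.61], [-1.02, 2.33], [0.03, 2.71], [-1.35, 4.49], [0.32, 2.68], [-2.91, 2.91]. Speed limits (rad/s): [2.57, 2.57, 3.14, 3.14, 3.14, 3.14].

INTERFACE

Orientations are given as a 3x3 rotation matrix whose columns are the frame's x, y, z axes.
In Python, from rig import robot, imaging, spot_in, silhouettes gives the robot as it stands. The module is installed in compiled form; this text tells all that it offers. Calls block until the motion is done:
- robot.move_to(position, orientation): joint-space move of the TCP to a pose.
- robot.move_linear(position, rot=None, feed=0.15, guard=None): straight line of the TCP; rot=None keeps the orientation; feed is the mean speed in m/s. With guard (N) it stops when the force on the tool has changed by that much, and returns True; else False.
- robot.move_joints(angles): joint-space move.
- robot.open_jaws() and robot.clamp(): open the fingers fully, or close them until they stop; the grip force is fixed at half the most.
- robot.dwell(seconds).
- robot.ik(position, orientation): joint angles nearest the present ones, or None.
- robot.observe(): the state.
- imaging.get_image(name): name is "scene" or "top"; returns a dict with "img" (420x560x3 uint8, red, green, blue), "K" (3x3 intrinsics, pixels), "rvec" (rotation vector, rad) and "tvec" (3), from world to camera coordinates, as OpenCV has them. Camera axes: x right, y down, z forward; pixel columns grow to the right and rows downward; lengths in m; the calibration is good to about 2 mm. A picture is of the moment at which its call begins. There is no depth.
A pose or a line that the arm cannot do raises robot.Unreachable and nothing moves.
- robot.job_done(): hands the job in, once; it reports no verdict.
Trained networks look in a picture, given as the dict that the camera call returned (one of the last four; its "shot" number tells which), for a name from the list of things; names that differ only in an ending like _2 or _b are one class to them, and where a whole thing is asked for, a point or a joint stands for the part that bears it (a point fixed in the world has none). Each returns a list of dicts, best first, with "conf" (0 to 1); they miss things now and then, are a little off and sometimes report something else, mostly with a low value. They report only what shows in the picture. A call takes as long as a camera call.
- spot_in(picture, target): "rect" ([left, top, width, height] in pixels, round what is visible of it).
- silhouettes(picture, target): "pixels" (420x560 bool, what is visible of it) and "rect" ([left, top, width, height] in pixels, round what is visible of it).
The state is a dict: "clock": time; "joint_pos": joint angles; "dq": joint speeds; "joint_torque": joint torques, N m; "ee_pos": TCP position; "eef_rot": TCP orientation; "ft_force": force on the tool from outside, world axes, zero at the start; "wrist_torque": the same for the moment, N m; "grip_width": opening from 0.0 (shut) to 1.0 (fully open).
Only numpy, scipy, OpenCV 4.12 (cv2) and the standard library are available. Lean on these libraries where they do the work, as an engineer would, in place of code of your own. Each camera call takes 0.05 s, during which the arm holds its last target. There are 200 camera calls.

TASK

The lids of the four storage jars were mixed up after refilling. Put every lid back on the jar of its own colour, fully seated in the neck; the empty plate is free for laying a lid aside. Set the lids down without dropping them, and leave the jars standing where they are.

Things in the scene. Friction and masses are not known exactly. Their poses are not given: they have to be found in the camera images.
- jar_blue: blue glazed stoneware storage jar, open-topped, 130 mm tall, 102 mm across the belly, standing loose on the worktop (about 0.8 kg). Its round neck is 71 mm across outside and 60 mm inside, with a flat rim at the top; its shoulder below shows all round beneath a lid. Origin: centre of its underside, z up; the rim is 130 mm above it.
- jar_red: red glazed stoneware storage jar, open-topped, 130 mm tall, 102 mm across the belly, standing loose on the worktop (about 0.8 kg). Its round neck is 71 mm across outside and 60 mm inside, with a flat rim at the top; its shoulder below shows all round beneath a lid. Origin: centre of its underside, z up; the rim is 130 mm above it.
- jar_yellow: yellow glazed stoneware storage jar, open-topped, 100 mm tall, 102 mm across the belly, standing loose on the worktop (about 0.8 kg). Its round neck is 71 mm across outside and 60 mm inside, with a flat rim at the top; its shoulder below shows all round beneath a lid. Origin: centre of its underside, z up; the rim is 100 mm above it.
- jar_green: green glazed stoneware storage jar, open-topped, 100 mm tall, 102 mm across the belly, standing loose on the worktop (about 0.8 kg). Its round neck is 71 mm across outside and 60 mm inside, with a flat rim at the top; its shoulder below shows all round beneath a lid. Origin: centre of its underside, z up; the rim is 100 mm above it.
- lid_blue: loose blue lid (0.1 kg): 75 mm disc with a pale wooden knob, about 23 mm across, from 9 to 37 mm above the disc's underside; grip it there from above. Below, a 53 mm plug tapers to 36 mm, 16 mm down; it fits the neck of every jar. Origin: centre of the disc's underside, z up: level with the rim when seated, 16 mm above a flat surface the plug stands on. Starts seated on a jar of another colour.
- lid_red: loose red lid (0.1 kg): 75 mm disc with a pale wooden knob, about 23 mm across, from 9 to 37 mm above the disc's underside; grip it there from above. Below, a 53 mm plug tapers to 36 mm, 16 mm down; it fits the neck of every jar. Origin: centre of the disc's underside, z up: level with the rim when seated, 16 mm above a flat surface the plug stands on. Starts seated on a jar of another colour.
- lid_yellow: loose yellow lid (0.1 kg): 75 mm disc with a pale wooden knob, about 23 mm across, from 9 to 37 mm above the disc's underside; grip it there from above. Below, a 53 mm plug tapers to 36 mm, 16 mm down; it fits the neck of every jar. Origin: centre of the disc's underside, z up: level with the rim when seated, 16 mm above a flat surface the plug stands on. Starts seated on a jar of another colour.
- lid_green: loose green lid (0.1 kg): 75 mm disc with a pale wooden knob, about 23 mm across, from 9 to 37 mm above the disc's underside; grip it there from above. Below, a 53 mm plug tapers to 36 mm, 16 mm down; it fits the neck of every jar. Origin: centre of the disc's underside, z up: level with the rim when seated, 16 mm above a flat surface the plug stands on. Starts seated on a jar of another colour.
- plate: empty round pale-green plate, 200 mm across and 23 mm high, on the worktop at the left; its flat middle, 120 mm across, is 8 mm above the worktop. A free place for a lid. Origin: centre of its underside, z up. Apart from the jars and the equipment along the back, nothing near is taller than 110 mm.

How it is judged:
At the end, for the whole second after the job is handed in: Each lid is on the jar of its own colour: centres within 8 mm, its disc on the rim (height within 3 mm), square to the jar within 0.08 rad; every jar upright (within 0.08 rad) and within 30 mm of where it stood; lids and jars at rest (horizontal distance between lid_blue and jar_blue below 0.008 m and z of lid_blue in the frame of jar_blue between 0.127 and 0.133 m and angle between the z axis of lid_blue and the z axis of jar_blue, either way round below 0.08 rad and angle between each of jar_blue, jar_red, jar_yellow, jar_green's own z axis and vertical below 0.08 rad and distance of each of jar_blue, jar_red, jar_yellow, jar_green from where it was at the start of the episode below 0.03 m and linear speed of each of lid_blue, jar_blue, lid_red, jar_red, lid_yellow, jar_yellow, lid_green, jar_green below 0.02 m/s and angular speed of each of lid_blue, lid_red, lid_yellow, lid_green below 0.2 rad/s and horizontal distance between lid_red and jar_red below 0.008 m and z of lid_red in the frame of jar_red between 0.127 and 0.133 m and angle between the z axis of lid_red and the z axis of jar_red, either way round below 0.08 rad and horizontal distance between lid_yellow and jar_yellow below 0.008 m and z of lid_yellow in the frame of jar_yellow between 0.097 and 0.103 m and angle between the z axis of lid_yellow and the z axis of jar_yellow, either way round below 0.08 rad and horizontal distance between lid_green and jar_green below 0.008 m and z of lid_green in the frame of jar_green between 0.097 and 0.103 m and angle between the z axis of lid_green and the z axis of jar_green, either way round below 0.08 rad); the robot touches nothing.
It fails at once if a jar is tipped by more than 20 degrees (angle between any of jar_blue, jar_red, jar_yellow, jar_green's own z axis and vertical above 0.35 rad).
It fails at once if a lid is dropped (falls faster than 0.75 m/s with no finger on it) ((contact force between lid_blue and the fingers below 0.05 N and linear speed of lid_blue above 0.75 m/s) or (contact force between lid_red and the fingers below 0.05 N and linear speed of lid_red above 0.75 m/s) or (contact force between lid_yellow and the fingers below 0.05 N and linear speed of lid_yellow above 0.75 m/s) or (contact force between lid_green and the fingers below 0.05 N and linear speed of lid_green above 0.75 m/s)).
It also fails if it takes over 144 s, if anything falls off the work surface, if the arm or the gripper's body presses on something with over 40 N, if the wrist force passes 120 N, or if a joint passes its speed limit or range.

## Working session

There is one attempt and no reset: what is moved stays moved. The work goes in short steps, each a Python script; the robot and the scene stay as the last script left them, time stands still between calls to the robot, and variables do not carry over. Pictures are saved under pics/ and viewed, about 12 in all and at most 16, crops included, and the job is handed in when it is done.

```bash
mkdir -p pics; python3 - <<'E'
from rig import robot, imaging, spot_in, silhouettes
import cv2,numpy as np
for n in ("scene","top"):
    p=imaging.get_image(n); cv2.imwrite(f"pics/a_{n}.png",p["img"][:,:,::-1])
    R=cv2.Rodrigues(p["rvec"])[0]; print(n,p["K"].round(1).tolist(),"campos",(-R.T@np.ravel(p["tvec"])).round(3), "zaxis",R[2].round(3))
    for t in ["jar_blue","jar_red","jar_yellow","jar_green","lid_blue","lid_red","lid_yellow","lid_green","plate"]:
        print(t,[(np.round(d["rect"],1).tolist(),round(d["conf"],2)) for d in spot_in(p,t)][:3])
s=robot.observe();print(s["clock"],s["eef_rot"],robot.tip_reach)
E
```

```text
scene [[498.9, 0.0, 281.0], [0.0, 498.9, 212.2], [0.0, 0.0, 1.0]] campos [-0.167 -0.405  1.069] zaxis [ 0.545  0.324 -0.774]
jar_blue [([322.3, 209.2, 44.3, 49.6], 0.98)]
jar_red [([373.1, 266.5, 48.8, 54.5], 0.79)]
jar_yellow [([257.7, 214.3, 40.4, 39.7], 0.83), ([321.5, 209.5, 43.6, 49.5], 0.62)]
jar_green [([237.1, 176.9, 39.1, 33.8], 0.96)]
lid_blue [([264.4, 204.7, 29.7, 24.2], 0.72)]
lid_red [([243.8, 164.5, 26.2, 21.2], 0.84)]
lid_yellow [([385.9, 261.1, 32.1, 28.4], 0.77)]
lid_green []
plate [([141.1, 173.0, 72.6, 50.5], 0.81)]
top [[508.9, 0.0, 270.7], [0.0, 508.9, 208.4], [0.0, 0.0, 1.0]] campos [0.379 0.015 1.511] zaxis [ 0.109  0.003 -0.994]
jar_blue [([312.9, 173.9, 38.8, 40.8], 0.66)]
jar_red [([378.1, 210.3, 31.9, 37.5], 0.72)]
jar_yellow [([261.8, 205.4, 36.1, 34.9], 0.62)]
jar_green [([215.4, 169.6, 34.4, 43.1], 0.7)]
lid_blue [([267.1, 211.7, 26.5, 21.7], 0.63)]
lid_red [([219.4, 173.1, 26.3, 28.7], 0.76)]
lid_yellow [([388.4, 210.5, 27.1, 29.7], 0.91)]
lid_green [([317.3, 180.1, 30.5, 22.9], 0.9)]
plate [([140.9, 202.0, 70.2, 66.5], 0.96), ([266.8, 209.8, 28.3, 23.1], 0.32)]
1.0 [[ 3.41773303e-01  9.39782426e-01  6.45768418e-06]
 [ 9.39782426e-01 -3.41773303e-01 -1.52854539e-05]
 [-1.21579369e-05  1.12929782e-05 -1.00000000e+00]] 0.008
```

```bash
python3 - <<'E'
import cv2,numpy as np
s=cv2.imread("pics/a_scene.png");t=cv2.imread("pics/a_top.png")
cv2.imwrite("pics/b.png",np.vstack([cv2.resize(s[140:340,130:440],None,fx=2,fy=2)[:300*1+100],])) 
cv2.imwrite("pics/c.png",cv2.resize(t[110:330,120:460],None,fx=2.3,fy=2.3))
E
```

```text
(no output)
```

View pics/a_scene.png

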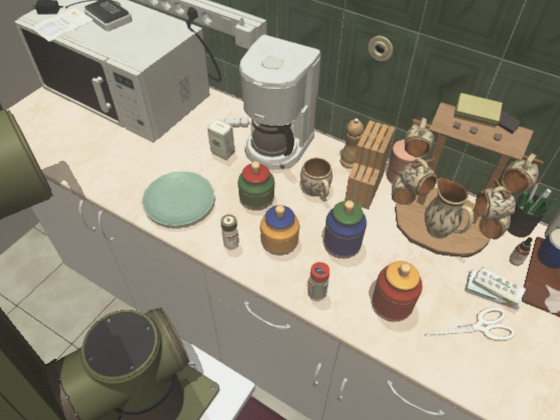

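View pics/c.png

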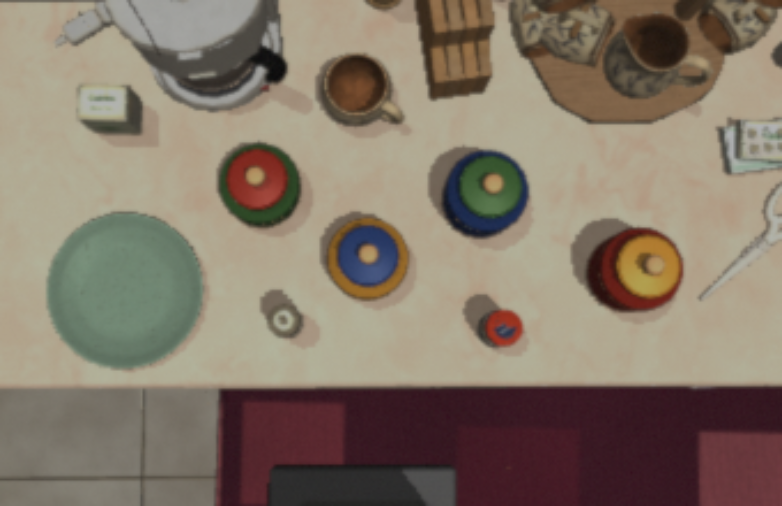

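The scene shows red lid on green jar (256,185), blue on yellow (280,230), green on blue (345,228) and yellow on red (397,290). The plate is empty at (178,198). So it is one 4-cycle: red goes to the plate, green to green, blue to blue, yellow to yellow, then red to red.

```bash
cat > h.py <<'E'
from rig import robot, imaging, spot_in, silhouettes
import cv2,numpy as np
from scipy.optimize import least_squares
def ring(r,z): 
    a=np.linspace(0,2*np.pi,60); return np.c_[r*np.cos(a),r*np.sin(a),0*a+z]
LID=np.vstack([ring(.0375,0),ring(.0375,.007),ring(.0115,.037)])
PLATE=np.vstack([ring(.1,.023)])
def hc(pts):
    h=cv2.convexHull(np.float32(pts).reshape(-1,1,2)); m=cv2.moments(h); return np.array([m["m10"],m["m01"]])/m["m00"]
def locate(pics,name,model,z,guess):
    """per-picture xy fits of the hull centroid + joint fit"""
    obs=[]
    for n,p in pics.items():
        ds=silhouettes(p,name)
        if not ds or ds[0]["conf"]<.4: continue
        m=ds[0]["pixels"].astype(np.uint8)
        k,l,st,_=cv2.connectedComponentsWithStats(m); m=l==1+np.argmax(st[1:,4])
        obs.append((n,p,hc(np.argwhere(m)[:,::-1]),m.sum(),ds[0]["conf"]))
    def res(q,sel): return np.ravel([hc(cv2.projectPoints(model+[q[0],q[1],z],p["rvec"],p["tvec"],p["K"],None)[0])-c for _,p,c,_,_ in sel])
    out={o[0]:least_squares(res,guess,args=([o],),diff_step=1e-3).x.round(4).tolist() for o in obs}
    q=least_squares(res,guess,args=(obs,),diff_step=1e-3)
    print(name,q.x.round(4).tolist(),out,[(int(o[3]),round(o[4],2)) for o in obs]); return q.x
def shots(): return {n:imaging.get_image(n) for n in ("scene","top")}
E
python3 - <<'E'
from h import *
P=shots()
for n,z in (("lid_red",.1),("lid_blue",.1),("lid_green",.13),("lid_yellow",.13)): locate(P,n,LID,z,[.5,0])
locate(P,"plate",PLATE,0,[.4,.3])
for n in("blue","red","yellow","green"):
    ds=silhouettes(P["top"],"jar_"+n); print(n,[(np.round(d["rect"],1).tolist(),round(d["conf"],2)) for d in ds[:2]])
E
```

```text
lid_red [0.5932, 0.129] {'scene': [0.5916, 0.1281], 'top': [0.5941, 0.1294]} [(418, 0.93), (502, 0.74)]
lid_blue [0.4975, -0.0042] {'scene': [0.4973, -0.003], 'top': [0.4979, -0.0055]} [(567, 0.6), (500, 0.77)]
lid_green [0.5994, -0.0142] {'scene': [0.5756, -0.1477], 'top': [0.5876, 0.1273]} [(561, 0.91), (546, 0.63)]
lid_yellow [0.4814, -0.3329] {'scene': [0.481, -0.3322], 'top': [0.4818, -0.334]} [(743, 0.71), (546, 0.97)]
plate [0.4628, 0.3045] {'scene': [0.4629, 0.3044], 'top': [0.4627, 0.3046]} [(3072, 0.96), (3659, 0.57)]
blue [([309.4, 174.6, 42.5, 40.0], 0.84)]
red [([373.4, 204.4, 39.5, 40.6], 0.61)]
yellow [([260.6, 205.5, 35.7, 37.9], 0.65)]
green [([137.7, 200.7, 71.1, 69.6], 0.67), ([215.0, 173.8, 34.2, 36.1], 0.64)]
```

```bash
python3 - <<'E'
s=open("h.py").read()
s=s.replace("""        if not ds or ds[0]["conf"]<.4: continue
""","""        e=cv2.projectPoints(np.array([[guess[0],guess[1],z]]),p["rvec"],p["tvec"],p["K"],None)[0].ravel()
        ds=[d for d in ds if np.hypot(*(np.array(d["rect"][:2])+np.array(d["rect"][2:])/2-e))<15]
        if not ds: continue
""")
s+='''
J={"blue":(.5756,-.1477,.13),"red":(.481,-.333,.13),"yellow":(.4975,-.004,.1),"green":(.593,.129,.1)}
c=np.sqrt(.5)
def rot(deg=-45):
    a=np.radians(deg); x=np.array([np.cos(a),np.sin(a),0]); z=np.array([0,0,-1.]); return np.c_[x,np.cross(z,x),z]
'''
open("h.py","w").write(s)
E
python3 - <<'E'
from h import *
P=shots()
locate(P,"lid_green",LID,.13,[.5756,-.1477])
p=P["top"]; hsv=cv2.cvtColor(p["img"],cv2.COLOR_RGB2HSV)
# check: jar silhouettes (belly r51 at ~half height, hull of jar+lid) in both pictures
for n,(x,y,z) in J.items():
    M=np.vstack([ring(.051,.45*z),ring(.051,.6*z),ring(.04,.005)])
    locate(P,"jar_"+n,M if 0 else np.vstack([ring(.051,.4*z),ring(.051,.6*z),ring(.0375,z+.007)]),0,[x,y])
cur=robot.observe()["joint_pos"]
for d in(-45,135):
    for q in [*J.values(),(.463,.305,.03)]:
        for h in(.02,.26): 
            r=robot.ik([q[0],q[1],q[2]+.02 if h==.02 else h],rot(d)); print(d,h,None if r is None else np.round(r,2).tolist())
E
```

```text
lid_green [0.5768, -0.1492] {'scene': [0.577, -0.1487], 'top': [0.5767, -0.1497]} [(580, 0.58), (566, 0.88)]
jar_blue [0.5647, -0.1537] {'scene': [0.5512, -0.1576], 'top': [0.5761, -0.1508]} [(1416, 0.56), (561, 0.63)]
jar_red [0.4699, -0.3339] {'scene': [0.4607, -0.3353], 'top': [0.4801, -0.3321]} [(1559, 0.89), (617, 0.58)]
jar_yellow [0.4897, -0.009] {'scene': [0.4784, -0.0158], 'top': [0.4993, -0.0034]} [(1057, 0.68), (365, 0.85)]
jar_green [0.5817, 0.1233] {'scene': [0.5694, 0.1153], 'top': [0.5899, 0.1283]} [(1016, 0.68), (497, 0.62)]
-45 0.02 [-0.34, 0.07, 1.86, -0.0, 1.21, 0.44]
-45 0.26 [-0.34, -0.01, 1.76, -0.0, 1.4, 0.44]
-45 0.02 [-0.7, 0.05, 1.88, -0.0, 1.21, 0.09]
-45 0.26 [-0.7, -0.03, 1.78, -0.0, 1.4, 0.09]
-45 0.02 [-0.12, -0.11, 2.09, -0.0, 1.16, 0.67]
-45 0.26 [-0.12, -0.23, 1.96, -0.0, 1.42, 0.67]
-45 0.02 [0.13, 0.13, 1.85, -0.0, 1.16, 0.91]
-45 0.26 [0.13, 0.02, 1.73, -0.0, 1.4, 0.91]
-45 0.02 [0.49, 0.11, 2.01, -0.0, 1.02, 1.27]
-45 0.26 [0.49, -0.1, 1.84, -0.0, 1.4, 1.27]
135 0.02 [-0.34, 0.07, 1.86, -0.0, 1.21, -2.7]
135 0.26 [-0.34, -0.01, 1.76, -0.0, 1.4, -2.7]
135 0.02 None
135 0.26 None
135 0.02 [-0.12, -0.11, 2.09, -0.0, 1.16, -2.47]
135 0.26 [-0.12, -0.23, 1.96, -0.0, 1.42, -2.47]
135 0.02 [0.13, 0.13, 1.85, -0.0, 1.16, -2.23]
135 0.26 [0.13, 0.02, 1.73, -0.0, 1.4, -2.23]
135 0.02 [0.49, 0.11, 2.01, -0.0, 1.02, -1.87]
135 0.26 [0.49, -0.1, 1.84, -0.0, 1.4, -1.87]
```

```bash
cat >> h.py <<'E'
J={"blue":(.5768,-.149,.13),"red":(.481,-.333,.13),"yellow":(.498,-.004,.1),"green":(.5925,.129,.1)}
PL=(.4628,.3045,.024); H=.26; G=.0195   # TCP height above disc underside
def st(m):
    s=robot.observe(); print(m,"t",round(s["clock"],1),"tcp",np.round(s["ee_pos"],4),"w",round(s["grip_width"],3),"F",np.round(s["ft_force"],1))
def pick(q):
    R=rot(); robot.move_linear([q[0],q[1],H],R,feed=.25)
    robot.move_linear([q[0],q[1],q[2]+G+.03],feed=.2)
    hit=robot.move_linear([q[0],q[1],q[2]+G],feed=.06,guard=8); st(f"at knob hit={hit}")
    robot.clamp(); st("clamped")
    robot.move_linear([q[0],q[1],q[2]+G+.03],feed=.05); robot.move_linear([q[0],q[1],H],feed=.2); st("lifted")
def place(q,release=True):
    robot.move_linear([q[0],q[1],H],feed=.2)
    robot.move_linear([q[0],q[1],q[2]+G+.025],feed=.2)
    hit=robot.move_linear([q[0],q[1],q[2]+G-.003],feed=.03,guard=6); st(f"down hit={hit}, want {q[2]+G:.4f}")
    if release:
        robot.open_jaws(); st("open"); robot.move_linear([q[0],q[1],H],feed=.2)
E
python3 - <<'E'
from h import *
robot.move_to([PL[0],PL[1],H+.02],rot()); st("plate")
pick(J["green"])
P=shots(); cv2.imwrite("pics/d.png",np.vstack([P["scene"]["img"][80:340,100:460],P["top"]["img"][100:340,100:460]])[:,:,::-1])
E
```

```text
plate t 3.9 tcp [0.4626 0.305  0.2799] w 1.0 F [ 0.2 -0.5  0.4]
at knob hit=False t 6.2 tcp [0.5924 0.129  0.1192] w 0.998 F [ 0.1 -0.5  0.3]
clamped t 6.8 tcp [0.5929 0.129  0.12  ] w 0.246 F [ 0.4 -0.4  1. ]
lifted t 8.3 tcp [0.5918 0.1289 0.2584] w 0.25 F [ 0.5  0.3 -1. ]
```

View pics/d.png

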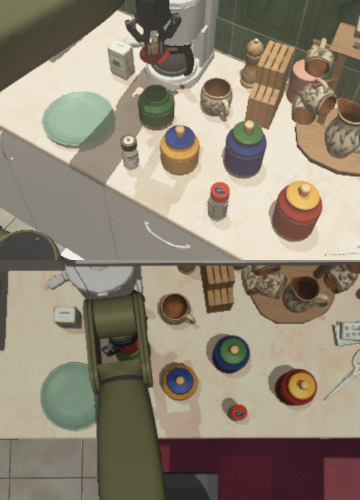

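The red lid is held at about (155,55) in the upper crop, and the green jar is open and upright at (156,106). Next I'll set the lid on the plate.

```bash
python3 - <<'E'
from h import *
place(PL)
robot.move_linear([.35,.33,.33],feed=.25)
P=shots(); locate(P,"lid_red",LID,.024,PL[:2])
# open green jar: rim outline check
M=np.vstack([ring(.0355,.1),ring(.051,.04),ring(.051,.06),ring(.042,.0)]); locate(P,"jar_green",M,0,J["green"][:2])
cv2.imwrite("pics/e.png",np.vstack([cv2.resize(P["scene"]["img"][140:260,120:400],None,fx=2,fy=2),cv2.resize(P["top"]["img"][150:280,120:400],None,fx=2,fy=2)])[:,:,::-1]); st("")
E
```

```text
down hit=True, want 0.0435 t 11.5 tcp [0.4624 0.3043 0.0442] w 0.244 F [-1.4 -0.5  3.8]
open t 12.1 tcp [0.4617 0.3039 0.0433] w 0.999 F [-0.2  0.7 -0.5]
lid_red [0.4618, 0.306] {'scene': [0.4624, 0.3051], 'top': [0.4611, 0.3069]} [(422, 0.68), (519, 0.93)]
jar_green [0.5912, 0.1296] {'scene': [0.5914, 0.1302], 'top': [0.5912, 0.1291]} [(1333, 0.73), (1005, 0.86)]
 t 14.4 tcp [0.3505 0.3296 0.3289] w 1.004 F [-0.2 -0.2 -0.2]
```

View pics/e.png

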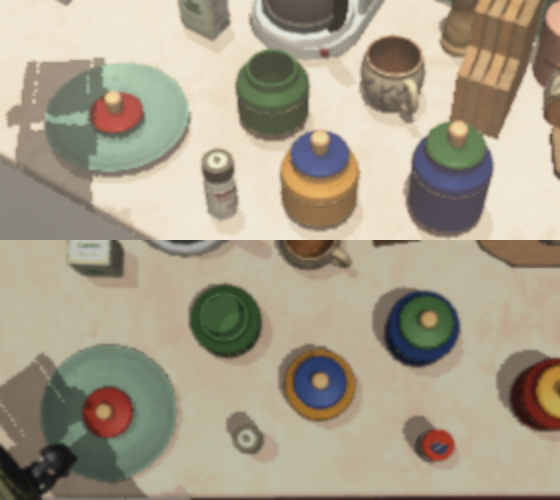

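The red lid stands upright on the plate at (108,412) in the lower crop, and the open green jar at (225,320) measures within 2 mm of my estimate. The green lid goes next.

```bash
cat >> h.py <<'E'
def jar(P,n):
    x,y,z=J[n]; M=np.vstack([ring(.0355,z),ring(.051,.4*z),ring(.051,.6*z),ring(.042,.0)]); return locate(P,"jar_"+n,M,0,[x,y])
E
python3 - <<'E'
from h import *
robot.move_linear([.4,.1,.30],feed=.25)
pick(J["blue"]); place((.5912,.1296,.1))
robot.move_linear([.35,.33,.33],feed=.25)
P=shots(); locate(P,"lid_green",LID,.1,J["green"][:2]); jar(P,"blue")
cv2.imwrite("pics/f.png",np.vstack([cv2.resize(P["scene"]["img"][140:260,120:400],None,fx=2,fy=2),cv2.resize(P["top"]["img"][150:280,120:400],None,fx=2,fy=2)])[:,:,::-1]); st("")
E
```

```text
at knob hit=False t 18.1 tcp [ 0.5767 -0.149   0.1492] w 1.002 F [0.9 0.3 0.4]
clamped t 18.7 tcp [ 0.5771 -0.1491  0.15  ] w 0.249 F [0.1 0.4 2.1]
lifted t 20.0 tcp [ 0.5765 -0.1489  0.2591] w 0.248 F [-0.6 -0.1 -0.9]
down hit=True, want 0.1195 t 23.0 tcp [0.5909 0.1296 0.12  ] w 0.251 F [-0.5  0.2  3.5]
open t 23.6 tcp [0.5899 0.1294 0.1189] w 1.001 F [-0.3  0.1  0.1]
lid_green [0.5892, 0.1296] {'scene': [0.5895, 0.1297], 'top': [0.5889, 0.1295]} [(454, 0.56), (584, 0.95)]
jar_blue [0.5769, -0.15] {'scene': [0.5753, -0.1497], 'top': [0.5783, -0.1507]} [(1899, 0.66), (1121, 0.73)]
 t 26.2 tcp [0.3504 0.3297 0.3298] w 0.998 F [-0.3 -0.2  0.1]
```

View pics/f.png

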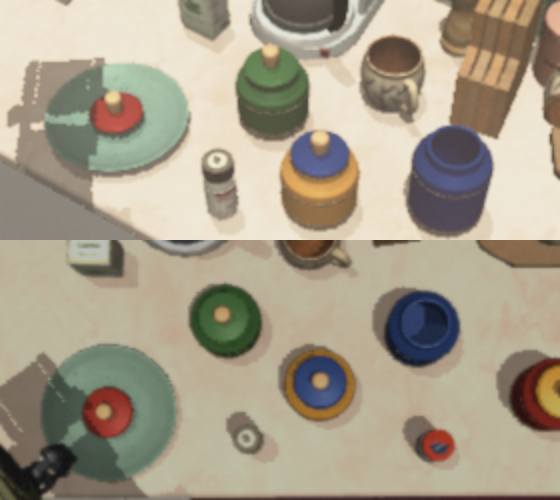

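The green lid is seated on the green jar at (222,316) and the blue jar is open at (422,327). Next come the blue and yellow lids, then a check.

```bash
cat > n.py <<'E'
from h import *
import sys
src,dst,lid,x,y,z,nx=sys.argv[1:]
E
python3 - <<'E'
from h import *
robot.move_linear([.4,.1,.30],feed=.25)
pick(J["yellow"]); place((.5769,-.150,.13))
robot.move_linear([.35,.33,.33],feed=.25)
P=shots(); locate(P,"lid_blue",LID,.13,J["blue"][:2]); q=jar(P,"yellow")
if np.hypot(*(q-J["yellow"][:2]))>.005: raise SystemExit("check yellow")
robot.move_linear([.4,.1,.30],feed=.25)
pick(J["red"]); place((q[0],q[1],.1))
robot.move_linear([.35,.33,.33],feed=.25)
P=shots(); locate(P,"lid_yellow",LID,.1,J["yellow"][:2]); jar(P,"red"); locate(P,"lid_red",LID,.024,PL[:2])
cv2.imwrite("pics/g.png",np.vstack([cv2.resize(P["scene"]["img"][150:330,150:430],None,fx=2,fy=2),cv2.resize(P["top"]["img"][160:280,140:420],None,fx=2,fy=2)])[:,:,::-1]); st("")
E
```

```text
at knob hit=False t 29.4 tcp [ 0.4979 -0.004   0.1192] w 0.999 F [-0.3 -0.4 -0.4]
clamped t 30.0 tcp [ 0.4983 -0.004   0.1199] w 0.247 F [-0.4 -0.4  3. ]
lifted t 31.5 tcp [ 0.4973 -0.0039  0.2585] w 0.249 F [ 0.   0.2 -2.1]
down hit=True, want 0.1495 t 33.8 tcp [ 0.5765 -0.1499  0.15  ] w 0.25 F [-1.3 -0.1  4.1]
open t 34.4 tcp [ 0.5757 -0.1496  0.1488] w 0.999 F [-1.2  0.1 -0.4]
lid_blue [0.5756, -0.1489] {'scene': [0.5746, -0.1484], 'top': [0.5764, -0.1496]} [(611, 0.7), (592, 0.77)]
jar_yellow [0.4983, -0.0048] {'scene': [0.4978, -0.0042], 'top': [0.4989, -0.0055]} [(1508, 0.97), (1015, 0.61)]
at knob hit=False t 41.9 tcp [ 0.4809 -0.333   0.1492] w 1.0 F [ 1.   0.  -0.3]
clamped t 42.5 tcp [ 0.4812 -0.3332  0.15  ] w 0.246 F [1.  0.5 2. ]
lifted t 43.9 tcp [ 0.4807 -0.3328  0.2591] w 0.244 F [-0.5  0.1 -1.6]
down hit=True, want 0.1195 t 47.1 tcp [ 0.498  -0.0047  0.12  ] w 0.247 F [-0.2 -0.4  3.6]
open t 47.8 tcp [ 0.4971 -0.0046  0.1191] w 1.0 F [ 1.1 -0.6  0.6]
lid_yellow [0.4963, -0.0048] {'scene': [0.496, -0.0045], 'top': [0.4965, -0.0052]} [(545, 0.89), (584, 0.84)]
jar_red [0.4808, -0.3343] {'scene': [0.4798, -0.3326], 'top': [0.4819, -0.3372]} [(2275, 0.68), (1258, 0.71)]
lid_red [0.4622, 0.3038] {'scene': [0.463, 0.3044], 'top': [0.4617, 0.3034]} [(449, 0.93), (533, 0.82)]
 t 50.7 tcp [0.3502 0.3298 0.33  ] w 0.999 F [-0.5 -0.2 -0.6]
```

```bash
rm -f n.py; ls pics
```

```text
a_scene.png
a_top.png
b.png
c.png
d.png
e.png
f.png
g.png
```

View pics/g.png

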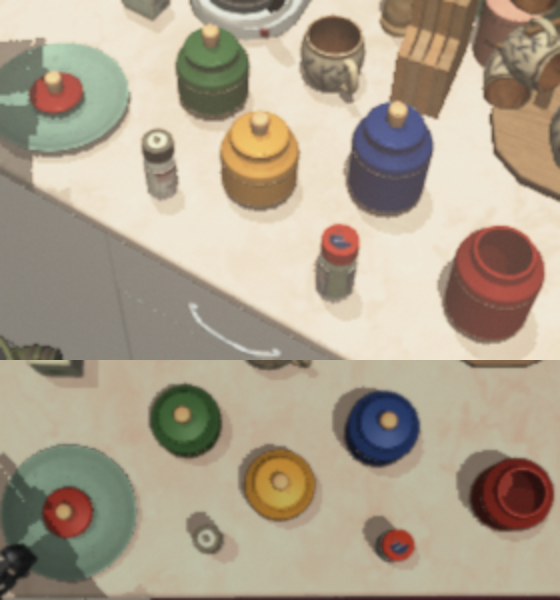

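Green (183,418), yellow (281,484) and blue (388,422) are all seated, and the red jar is open at (520,490). The red lid is the last one.

```bash
python3 - <<'E'
from h import *
pick((.4622,.3042,.024))
robot.move_linear([.4,.1,H],feed=.2)
place((.4808,-.3335,.13))
robot.move_linear([.40,.1,.30],feed=.25); robot.move_linear([.35,.33,.33],feed=.25)
P=shots()
for n,(x,y,z) in J.items(): locate(P,"lid_"+n,LID,z,[x,y])
robot.dwell(.5)
cv2.imwrite("pics/i.png",np.vstack([cv2.resize(P["scene"]["img"][150:330,150:430],None,fx=2,fy=2),cv2.resize(P["top"]["img"][160:280,140:420],None,fx=2,fy=2)])[:,:,::-1]); st("")
E
```

```text
at knob hit=False t 53.1 tcp [0.4621 0.3041 0.0432] w 1.003 F [0.5 0.7 0.3]
clamped t 53.7 tcp [0.4626 0.3044 0.0439] w 0.246 F [-0.9 -0.3  2.6]
lifted t 55.5 tcp [0.4615 0.3038 0.2581] w 0.249 F [-0.5 -0.6 -0.5]
down hit=True, want 0.1495 t 60.5 tcp [ 0.4805 -0.3333  0.1498] w 0.246 F [-0.4  0.8  5.3]
open t 61.1 tcp [ 0.4799 -0.3328  0.1487] w 1.0 F [ 0.3 -0.2  0.4]
lid_blue [0.5764, -0.1489] {'scene': [0.5751, -0.148], 'top': [0.5777, -0.1503]} [(515, 0.85), (622, 0.57)]
lid_red [0.4798, -0.3304] {'scene': [0.4799, -0.3291], 'top': [0.4798, -0.3325]} [(745, 0.62), (623, 0.77)]
lid_yellow [0.4971, -0.0051] {'scene': [0.4962, -0.0048], 'top': [0.4981, -0.0056]} [(536, 0.76), (519, 0.76)]
lid_green [0.5895, 0.1294] {'scene': [0.5901, 0.1296], 'top': [0.5891, 0.1293]} [(475, 0.57), (537, 0.72)]
 t 65.8 tcp [0.35 0.33 0.33] w 0.997 F [-0.5  0.2  0.8]
```

View pics/i.png

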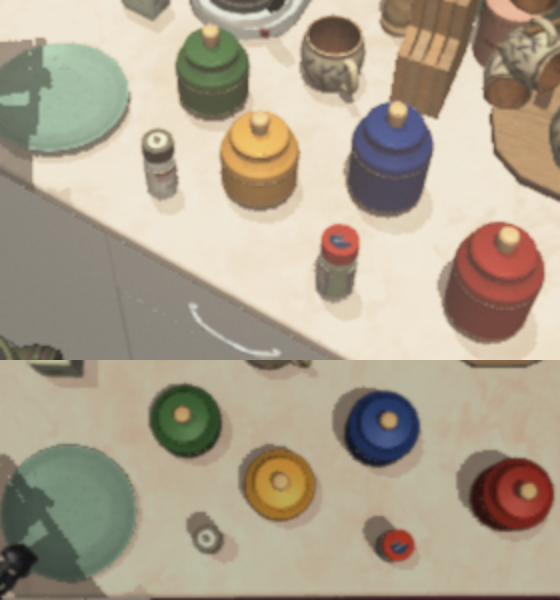

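All four lids are on the jar of their own colour and sit level, the jars haven't visibly moved, and the arm is clear of everything.

```bash
python3 -c "
from rig import robot
robot.job_done()"
```

```text
the job is handed in; nothing more can be done
```

All four lids are back on the jars of their own colour, and the job was handed in at about 66 s of the 144 s allowed. I set the red lid aside on the plate, moved green, blue and yellow to their own jars, then put red on the red jar.

**Seating:** Each lid stopped on light contact (a 6 N guard) within about 0.5 mm of the height expected for a seated lid. The last pictures show all four level.

**Centring:** The lids measured 1 to 4 mm from their jar centres, against a limit of 8 mm. Red is the least certain at about 4 mm, and the two cameras disagreed on its jar by up to about 5 mm.

**Jars and arm:** The jars looked upright and unmoved in the last pictures, though I did not measure them again at the end. The gripper ended empty and clear of everything.

**Detection errors:** The network once took the red lid for the green one in the top view. A green-jar search there also returned the plate as its best match. I fixed this by only accepting detections near the expected position. The first jar fits from the scene camera were 15 to 27 mm off because my outline left out the jar base, so I did not use them. The fits on the opened jars replaced them.

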